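Scrap the dented housing through the reject chute and hold the gate

TASK

Pick the dented pacemaker housing out of the sorting tray without disturbing the other parts and let it down into the chute of the reject bin, onto the closed gate. Then pull the spring-return gate out by its handle to the scribed line so that the housing drops into the bin, and finish while still holding the gate at that line: it shuts by itself when let go, and I want to tip in more rejects.

Things in the scene. Friction and masses are not known exactly. Their poses are not given: they have to be found in the camera images.
- housing: dented titanium pacemaker housing, the largest flat part in the tray: D-shaped can 52 mm long (own x), 44 wide (own y), 10 thick, 25 to 50 g; round end to -x, straight end with one corner crushed in to +x. Origin: centre of underside, z up. Lies flat, x axis within 0.65 rad of world x. Grip its long sides (y = -22 and +22 mm), flat and parallel from x = -4 to +16 mm
- tray: black open sorting tray, fixed, 190 mm (own x) by 280 mm (own y), 34 mm high, walls and floor 4 mm; holds four small parts about 80 mm apart along its x and 130 mm along its y. Origin: centre of its underside
- ring: white ceramic insulator ring in the tray, 36 mm outside, 22 mm inside, 10 mm high; leave it alone. Origin: centre of its underside
- boot: orange moulded silicone test boot standing in the tray, 30 mm wide at its foot, 30 mm high; leave it alone. Origin: centre of its underside
- cell: small half-round steel battery cell in the tray, 28 mm by 28 mm, 7 mm thick; leave it alone. Origin: 14 mm from its flat end, underside
- plier: chrome flat-nose plier, 137 mm long, 11 mm high, lying on the bench beside the gate, on its +y side; leave it alone. Origin: near its middle, underside
- reject: steel reject bin bolted to the far bench edge, axes the world's. Origin: bench-top height at the bench edge, on the gate's centre line. The bin's box hangs beyond the edge under the chute, floor 207 mm below bench top, inside x = 7 to 173, y = -97 to +97 mm. Spring tubes lie beside the chute (y 71 to 89 mm either side, up to 35 mm high). A guard plate lies behind the chute
- chute_mouth (a point): centre of the open top of the bin's upright rectangular chute, at rim height, 64 mm above the bench (rolled rim 67 mm); inside 72 mm along x, 110 mm along y, walls 3 mm; it lies 45 mm beyond the bench edge. The shut gate is the chute's floor, 14 mm above the bench
- gate (a joint): how far the gate plate is pulled out towards the robot (world -x), m: 0 = shut (starts there), 0.074 = front edge level with the scribed line, the port in the plate then lines up with the chute; hard stop 0.094. A spring pulls it shut: about 3.5 N at 0, 8.7 N at the line, plus 0.4 N friction
- handle (a point): middle of the gate's pull handle: level round bar 12 mm thick, along y, 88 mm clear between its two posts, axis 72 mm above the bench, 35 mm free under it down to the 24 mm wide cross bar (top 31 mm above the bench), 74 mm in front of the chute when shut. Moves with the gate; axes the world's
- gate_edge (a point): middle of the front (-x) upper edge of the gate's cross bar, 12 mm in front of the handle bar's axis; moves with the gate
- gate_mark (a point): middle of the dark line scribed across the bed plate the gate slides on, between two upright studs (8 mm thick, 20 mm high, 94 mm either side): the gate's front edge is to come level with it in x
Mind the look-alikes: they are no part of the job. Of the things shaped like the housing, the aluminium one is meant.

How it is judged:
On the way, in this order (a step that is already met when the one before it is completed fails the run):
1. the housing lies in the chute on the shut gate, let go (x of housing in the frame of reject between 0.005 and 0.085 m and y of housing in the frame of reject between -0.058 and 0.058 m and z of housing in the frame of reject between 0.008 and 0.06 m and contact force between the fingers and housing below 0.05 N and linear speed of housing below 0.05 m/s and value of joint gate below 0.01 m), for 0.2 s.
2. the gate is pulled out to the line and the housing has dropped into the bin (value of joint gate above 0.068 m and z of housing in the frame of reject below -0.05 m), for 0.2 s.
At the end, for the whole second after the job is handed in: The housing lies at rest inside the bin, more than 100 mm below bench top; the fingers hold the gate still against its spring (more than 5 N on it) with its front edge within 6 mm of the scribed line; ring, boot, cell and plier are within 30 mm of where they were (value of joint gate between 0.068 and 0.08 m and velocity of joint gate between -0.01 and 0.01 m/s and contact force between the fingers and gate above 5 N and z of housing in the frame of reject below -0.1 m and x of housing in the frame of reject between 0 and 0.18 m and y of housing in the frame of reject between -0.1 and 0.1 m and linear speed of housing below 0.05 m/s and distance of each of ring, boot, cell, plier from where it was at the start of the episode below 0.03 m); the arm keeps its last pose, push and grip.
It fails at once if another part is disturbed (moved more than 30 mm) (distance of any of ring, boot, cell, plier from where it was at the start of the episode above 0.03 m).
It also fails if it takes over 51 s, if anything falls off the work surface, if the arm or the gripper's body presses on something with over 40 N, if the wrist force passes 120 N, or if a joint passes its speed limit or range.

ROBOT

A 6-joint arm with a two-finger parallel gripper is mounted at the origin on the work surface. World frame = base frame: x ahead of the robot, y to its left, z up, the work surface at z = 0. Lengths are in m, angles in rad, forces in N, time in s.
With the tool pointing down it reaches from about 0.35 to 0.775 m from the base axis. Payload 5.5 kg.
Tool frame: the origin (TCP) lies where the fingers leave the gripper's body, on its centre line; the fingertips stand env.tip_reach ahead of it and the grasp point (between the pads) lies 54 mm ahead of it (env.tip_reach is the distance from the TCP to the fingertips, in m); z points along the fingers, y is the line along which they close (so a half turn about z gives the same grasp; the last joint's range is limited). The gripper opens to 85 mm and grips with 20 to 120 N. Pads are 22 mm wide; open, the fingers measure 114 mm over their backs; the gripper's body (76 mm by 85 mm) begins 54 mm behind the grasp point. The pads swing forward as they close: fully open they stand 13 mm farther back than shut.
Start: joints at [1.06, 0.313, 0.046, 1.304, 0, 1.431], TCP at [0.208, 0.536, 0.304] pointing down, gripper open.
Joint ranges: [-2.76, 2.76], [-0.86, 1.69], [-1.03, 1.26], [-2.2, 2.34], [-1.47, 1.5], [-3.14, 3.14]. Speed limits (rad/s): [2.57, 2.57, 3.14, 3.14, 3.14, 3.14].

INTERFACE

Orientations are given as a unit quaternion [w, x, y, z].
In Python, from workcell import status, optics, hand_in, env gives the robot as it stands.
- The arm moves only by the shell command python3 -m handwheel 'ROWS' [FORCE]. ROWS is a JSON object whose one key "deltas" holds a list of rows, each a list of 5 numbers: the opening, from -1 (shut) to 1 (fully open), then the shift along the tool's x, y, z in units of 40 mm (1.0 is 40 mm), then the turn about the tool's z in units of 10 degrees (1.0 is 10 degrees). In form: {"deltas": [[jaw, x, y, z, roll], ...]}. A call has 1 to 20 rows; each row shifts and turns the commanded pose from where the row before left it, along the tool's axes as they then stand; what a row does not reach is not made up. A row lasts 1/8 s, in which the tool goes at most 62.5 mm and 10.7 degrees, less where a joint would pass 70% of its speed; a pose out of reach is approached as far as the arm can. A call is refused whole if a number of a shift passes 1 or a number of a turn 1, either way. A call with a gripper value outside its range is refused whole. The fingers move at their own pace and stop on an object; FORCE is the grip in N (left out, the last holds). Time passes only in rows, so rows that do not move let the fingers close. It gives the time, the measured TCP pose, the force, the opening and the grip force at its end, in the units of the state.
- status.get_state(): the state, without advancing time (a new reading comes with each control period).
- optics.read_camera(name): name is "scene" or "top"; returns a dict with "frame" (480x640x3 uint8, red, green, blue), "depth" (480x640 float32, m along the optical axis (not along the pixel's ray), 0 where there is no reading), "vfov" (degrees; the focal length in pixels is half the picture's height over the tangent of half this angle, whatever the lens; pixels are square), "cx", "cy" (the principal point, pixels), "origin" and "attitude" of the camera in the world. Camera axes: x right, y down, z forward; pixel columns grow to the right and rows downward; lengths in m; the calibration is good to about 2 mm. A picture is of the moment at which its call begins.
- hand_in(): hands the job in; it is judged then, once.
The state is a dict: "clock": time; "joint_pos": joint angles; "qvel": joint speeds; "tau": joint torques, N m; "tcp_pos": TCP position; "orientation": TCP orientation; "wrist_force": force on the tool from outside, world axes, zero at the start; "ft_torque": the same for the moment, N m; "finger_gap": finger opening in m; "grip_force": force on a finger pad.
Only numpy, scipy, OpenCV 4.12 (cv2) and the standard library are available. Lean on these libraries where they do the work, as an engineer would, in place of code of your own. Each camera call takes 0.05 s, during which the arm holds its last target. There are 200 camera calls.

## Working session

There is one attempt and no reset: what is moved stays moved. The work goes in short steps, Python scripts to look and compute and a shell command to move; the robot and the scene stay as the last step left them, time stands still between calls to the robot, and variables do not carry over. Pictures are saved under pics/ and viewed, at most 10 in all, crops included, and the job is handed in when it is done.

```bash
mkdir -p pics; ls; cat > h.py <<'E'
import numpy as np,cv2
from scipy.spatial.transform import Rotation as R
from workcell import status,optics,env
def cam(n):
    c=optics.read_camera(n); c['f']=240/np.tan(np.radians(c['vfov'])/2)
    q=np.array(c['attitude'],float)
    c['R']=q if q.shape==(3,3) else R.from_quat(q[[1,2,3,0]]).as_matrix()
    return c
def cloud(c):
    v,u=np.mgrid[:480,:640]; d=c['depth']
    p=np.stack([(u-c['cx'])/c['f']*d,(v-c['cy'])/c['f']*d,d],-1)
    return p@c['R'].T+np.array(c['origin'])
def ray(c,uv,z):
    uv=np.atleast_2d(uv).astype(float)
    p=np.c_[(uv[:,0]-c['cx'])/c['f'],(uv[:,1]-c['cy'])/c['f'],np.ones(len(uv))]@c['R'].T
    o=np.array(c['origin']); return o+p*((z-o[2])/p[:,2])[:,None]
E
python3 - <<'E'
from h import *
for n in('top','scene'):
    c=cam(n); cv2.imwrite(f'pics/{n}0.png',c['frame'][...,::-1]); print(n,c['vfov'],c['cx'],c['cy'],c['origin'],c['attitude'],[k for k in c], (c['depth']>0).mean())
print(status.get_state(),env.tip_reach)
E
```

```text
pics
top 54.04370393922354 325.5146741370621 233.44741700508922 [0.38924181 0.09095624 0.92223576] [-0.01939763  0.70856959 -0.70521651  0.01491808] ['frame', 'depth', 'vfov', 'cx', 'cy', 'origin', 'attitude', 'f', 'R'] 0.99611328125
scene 45.91112275814124 328.1149670703815 236.67059306071417 [1.39239964 0.25966288 1.07731844] [-0.23862968  0.59320149  0.71477583 -0.28330793] ['frame', 'depth', 'vfov', 'cx', 'cy', 'origin', 'attitude', 'f', 'R'] 0.9960221354166666
{'clock': 0.1, 'joint_pos': array([ 1.06041498e+00,  3.13928197e-01,  4.51040457e-02,  1.30358551e+00,
       -3.45310807e-06,  1.43119366e+00]), 'qvel': array([ 1.06687543e-03, -2.39271441e-03,  2.34048276e-03,  4.79531352e-05,
       -1.33046075e-03,  3.15978222e-04]), 'tau': array([ 3.46724541e-03, -4.81727099e+01,  2.99242973e+01,  1.27886931e-02,
       -6.99199632e-05,  5.67876711e-06]), 'tcp_pos': array([0.20819596, 0.53563348, 0.30310097]), 'orientation': array([-2.55933824e-04,  1.84329154e-01,  9.82864239e-01, -7.64992661e-04]), 'wrist_force': array([-0.6138004 , -0.35162922,  0.3456486 ]), 'ft_torque': array([ 0.06187245, -0.01859112,  0.00872984]), 'grip_force': 0.0, 'finger_gap': 0.08564667400362351} 0.0726
```

View pics/top0.png

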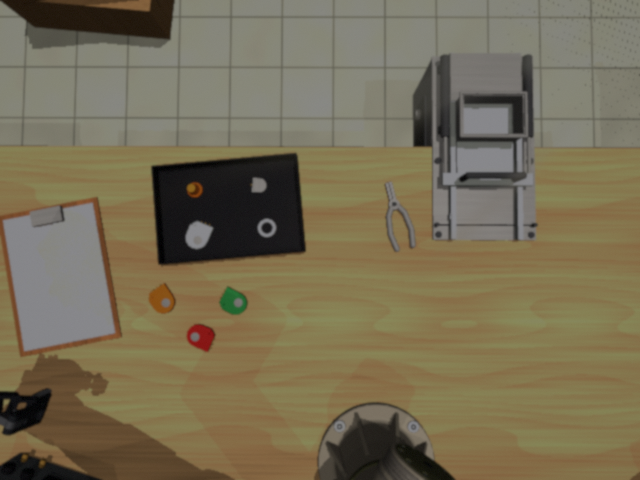

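View pics/scene0.png

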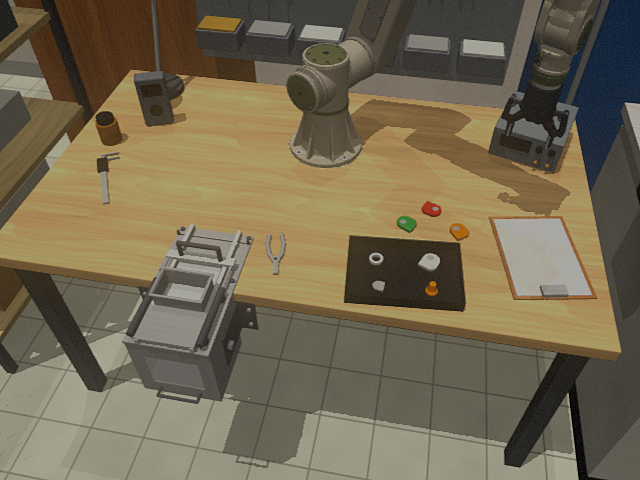

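Top view: the silver D-shaped can is in the tray at (198,235). The look-alikes are red (201,336), green (233,300) and orange (162,298), all outside the tray and coloured; the small half-round at (259,185) is the cell. The silver one fits, being the largest flat aluminium-coloured part in the tray. The gate handle is near (490,178) and the chute near (492,117). I'll confirm in a crop and measure.

```bash
python3 - <<'E'
from h import *
c=cam('top'); im=c['frame'][...,::-1].copy(); P=cloud(c)
a=cv2.resize(im[210:262,165:235],(560,416),interpolation=cv2.INTER_CUBIC)
cv2.imwrite('pics/crop1.png',a)
g=im.max(-1); m=np.zeros((480,640),np.uint8); m[212:258,170:230]=(g[212:258,170:230]>75)*255
k=max(cv2.findContours(m,0,1)[0],key=cv2.contourArea); print(cv2.contourArea(k)); print('z',np.percentile(P[m>0][:,2],[10,50,90]))
w=ray(c,k[:,0,:],.014)[:,:2]; print('rect',cv2.minAreaRect((w*1000).astype(np.float32))); print((w*1000).round().astype(int).tolist())
for v,u in[(230,270),(117,492),(60,490),(178,490),(180,490),(182,490),(235,490),(155,490),(97,490),(136,490),(117,460),(117,524),(220,455),(160,230),(215,396)]: print(u,v,P[v,u].round(3))
cv2.imwrite('pics/crop2.png',cv2.resize(im[45:250,405:545],(546,600*1),interpolation=cv2.INTER_CUBIC))
print('col',[(v,*P[v,490].round(3)) for v in range(50,245,3)])
E
```

```text
528.5
z [0.00910232 0.01167345 0.01380356]
rect ((429.6426086425781, 344.947998046875), (45.28607940673828, 53.3989143371582), 67.64906311035156)
[[456, 350], [454, 352], [454, 354], [452, 356], [450, 358], [450, 359], [449, 361], [447, 361], [445, 363], [443, 363], [441, 363], [439, 365], [437, 365], [435, 367], [433, 367], [431, 367], [429, 369], [427, 369], [425, 369], [423, 369], [421, 369], [419, 367], [417, 367], [416, 367], [414, 365], [412, 365], [410, 363], [408, 361], [408, 359], [406, 357], [406, 355], [404, 353], [404, 351], [404, 349], [404, 347], [404, 345], [404, 343], [404, 341], [404, 339], [406, 337], [406, 335], [408, 334], [410, 332], [412, 330], [414, 328], [416, 328], [418, 326], [420, 326], [422, 324], [423, 324], [425, 322], [427, 322], [429, 322], [431, 320], [433, 320], [435, 318], [437, 319], [439, 317], [441, 317], [443, 317], [445, 317], [445, 319], [447, 321], [449, 323], [449, 325], [449, 326], [451, 328], [453, 330], [453, 332], [453, 334], [453, 336], [454, 338], [454, 340], [454, 342], [456, 344], [456, 346], [456, 348]]
270 230 [0.44  0.206 0.003]
4
[... 3928 characters left out ...]
t64(0.477), np.float64(-0.224), np.float64(0.004)), (215, np.float64(0.471), np.float64(-0.223), np.float64(0.006)), (218, np.float64(0.465), np.float64(-0.223), np.float64(0.006)), (221, np.float64(0.46), np.float64(-0.224), np.float64(0.003)), (224, np.float64(0.454), np.float64(-0.224), np.float64(0.004)), (227, np.float64(0.448), np.float64(-0.224), np.float64(0.004)), (230, np.float64(0.442), np.float64(-0.225), np.float64(0.002)), (233, np.float64(0.436), np.float64(-0.224), np.float64(0.003)), (236, np.float64(0.43), np.float64(-0.224), np.float64(0.003)), (239, np.float64(0.425), np.float64(-0.224), np.float64(0.003)), (242, np.float64(0.419), np.float64(-0.225), np.float64(-0.001))]
```

View pics/crop1.png

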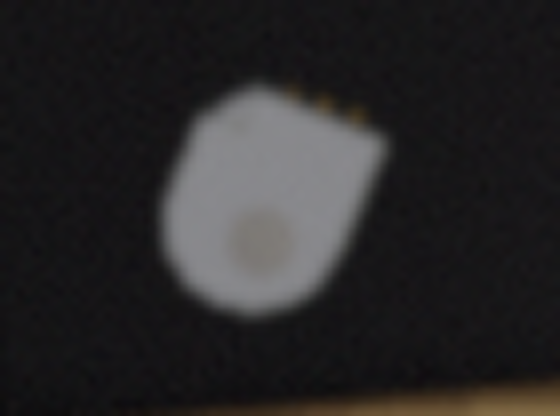

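View pics/crop2.png

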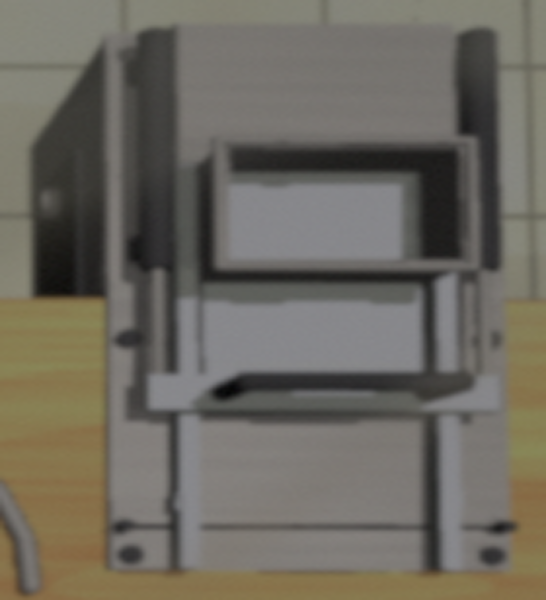

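Crop 1 shows the dented can: round end at bottom left, crushed corner at top left, contacts on the straight end, axis about -22° from world x. Crop 2 shows the shut gate, with the handle at about row 374, the scribed line at row 525, and the chute between columns 210 and 478. Moving over the housing, then measuring the bin's y.

```bash
python3 -m handwheel '{"deltas": [[0.5,-0.7,-0.24,0,0.12],[0.5,-0.7,-0.24,0,0],[0.5,-0.7,-0.24,0,0],[0.5,-0.7,-0.24,0,0],[0.5,-0.7,-0.24,0,0],[0.5,-0.7,-0.24,0,0],[0.5,-0.7,-0.24,0,0],[0.5,-0.7,-0.24,0,0],[0.5,-0.7,-0.24,0.4,0],[0.5,-0.7,-0.24,0.4,0],[0.5,0,0,0.8,0],[0.5,0,0,0.8,0],[0.5,0,0,0.8,0],[0.5,0,0,0,0],[0.5,0,0,0,0]]}'
cat > err.py <<'E'
import sys
from h import *
def err(t,yaw):   # target TCP, desired yaw of tool y (deg)
    s=status.get_state(); q=np.array(s['orientation']); M=R.from_quat(q[[1,2,3,0]])
    d=M.inv().apply(np.array(t)-s['tcp_pos'])/.04
    ty=M.as_matrix()[:,1]; y=np.degrees(np.arctan2(ty[1],ty[0]))
    print('t',s['clock'],'tcp',s['tcp_pos'].round(4),'units',d.round(3),'roll',round((y-yaw)/10,3),'gap',s['finger_gap'],'F',s['wrist_force'].round(1),s['grip_force'],'tilt',M.as_matrix()[:,2].round(3))
if __name__=='__main__': a=list(map(float,sys.argv[1:])); err(a[:3],a[3])
E
python3 - <<'E'
from h import *
from err import err
err([.435,.3426,.0785],67.65)
c=cam('top');P=cloud(c);v,u=np.mgrid[:480,:640]
box=(u>425)&(u<545)&(v>45)&(v<245)
z=P[...,2]
b=box&(z>.055)&(P[...,0]>.595); q=P[b]
rim=box&(z>.06)&(P[...,0]>.625)&(P[...,0]<.68)
y=P[rim][:,1]; print('chute side rims',np.percentile(y[y<-.2],[5,50,95]),np.percentile(y[y>-.2],[5,50,95]))
hb=box&(z>.06)&(P[...,0]<.58); print('handle',P[hb].min(0),np.median(P[hb],0),P[hb].max(0))
cb=box&(z>.022)&(z<.04)&(P[...,0]<.58)&(P[...,0]>.5); print('crossbar',np.percentile(P[cb],[1,50,99],axis=0))
g=c['frame'].mean(-1); print('line',[(uu,220+int(g[220:231,uu].argmin()),ray(c,[uu,220+int(g[220:231,uu].argmin())],.005).round(4).tolist()) for uu in(470,485,500)])
E
```

```text
clock: 2.02
tcp_pos: [0.4313, 0.3411, 0.1769]
orientation: [0.0, 0.195, 0.981, 0.0]
wrist_force: [0.6, 0.8, 0.4]
finger_gap: 0.0639
grip_force: 0.0
t 2.025 tcp [0.4313 0.3411 0.1769] units [-0.07   0.069  2.459] roll -0.009 gap 0.06386149509991783 F [0.6 0.8 0.4] 0.0 tilt [ 0.001  0.    -1.   ]
chute side rims [-0.27428341 -0.27044954 -0.26669969] [-0.15695629 -0.1523834  -0.14897094]
handle [ 0.38924181 -0.26645248  0.06077175] [ 0.53597398 -0.19785365  0.07508085] [0.54409211 0.09095624 0.92223576]
crossbar [[ 0.52609545 -0.29660044  0.02247795]
 [ 0.53445614 -0.20120387  0.02861227]
 [ 0.57709621 -0.12641515  0.03666744]]
line [(470, 225, [[0.4516, -0.1847, 0.005]]), (485, 225, [[0.4517, -0.2139, 0.005]]), (500, 225, [[0.4518, -0.2431, 0.005]])]
```

```bash
python3 -m handwheel '{"deltas": [[0.5,-0.07,0.07,0.6,0],[0.5,0,0,0.6,0],[0.5,0,0,0.6,0],[0.5,0,0,0.4,0],[0.5,0,0,0.17,0],[0.5,0,0,0,0],[0.5,0,0,0,0],[0.5,0,0,0,0]]}'; python3 err.py .435 .3426 .0785 67.65
python3 -m handwheel '{"deltas": [[0,0,0,0,0],[-0.1,0,0,0,0],[-0.3,0,0,0,0],[-0.3,0,0,0,0],[-0.3,0,0,0,0],[-0.3,0,0,0,0]]}' 30;python3 err.py .435 .3426 .0785 67.65
```

```text
clock: 3.08
tcp_pos: [0.4351, 0.3426, 0.0819]
orientation: [0.001, 0.195, 0.981, 0.001]
wrist_force: [-0.6, -0.3, -0.1]
finger_gap: 0.0643
grip_force: 0.0
t 3.075 tcp [0.4351 0.3426 0.0819] units [ 0.001 -0.     0.084] roll -0.01 gap 0.06428147270168737 F [-0.6 -0.3 -0.1] 0.0 tilt [ 0.001  0.001 -1.   ]
clock: 3.82
tcp_pos: [0.4349, 0.3425, 0.0818]
orientation: [0.0, 0.195, 0.981, 0.0]
wrist_force: [-1.3, -0.7, 5.7]
finger_gap: 0.0427
grip_force: 30.4
t 3.825 tcp [0.4349 0.3425 0.0818] units [-0.001  0.004  0.082] roll -0.01 gap 0.04268609432574404 F [-1.3 -0.7  5.7] 30.351177044212818 tilt [ 0.001  0.001 -1.   ]
```

```bash
python3 -m handwheel '{"deltas": [[-0.3,0,0,-0.1,0],[-0.3,0,0,-0.3,0],[-0.3,0,0,-0.6,0],[-0.3,0,0,-0.6,0],[-0.3,0,0,-0.7,0],[-0.3,0,0,-0.7,0],[-0.3,0,0,0,0],[-0.3,0,0,0,0]]}' ;python3 err.py .645 -.2114 .2 90
python3 - <<'E'
from h import *
c=cam('scene'); p=c['R'].T@(np.array([.435,.3426,.13])-np.array(c['origin'])); u,v=int(c['cx']+c['f']*p[0]/p[2]),int(c['cy']+c['f']*p[1]/p[2]); print(u,v)
im=c['frame'][v-50:v+60,u-70:u+70,::-1]; cv2.imwrite('pics/lift.png',cv2.convertScaleAbs(cv2.resize(im,(700,550),interpolation=2),alpha=1.6))
E
```

```text
clock: 4.82
tcp_pos: [0.4343, 0.3421, 0.2007]
orientation: [-0.0, 0.195, 0.981, -0.0]
wrist_force: [0.5, 0.1, -0.9]
finger_gap: 0.0422
grip_force: 30.5
t 4.825 tcp [0.4343 0.3421 0.2007] units [-10.152 -10.778   0.018] roll -2.245 gap 0.0422453555521709 F [ 0.5  0.1 -0.9] 30.528625175356865 tilt [-0. -0. -1.]
435 228
```

View pics/lift.png

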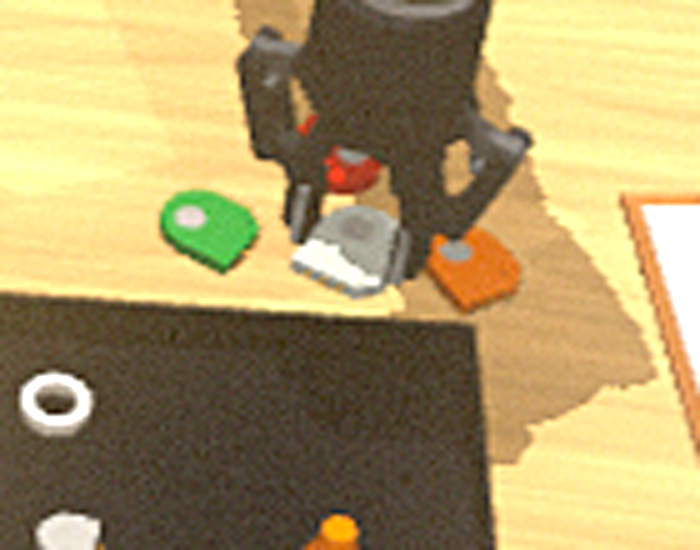

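The can is off the tray at crop (350,250), level between the pads; ring, cell and boot are untouched. Turning it square to the bin and carrying it over.

```bash
python3 -m handwheel '{"deltas": [[-0.3,0,0,0,-0.75],[-0.3,0,0,0,-0.75],[-0.3,0,0,0,-0.75],[-0.3,-0.2,-0.4,0,0],[-0.3,-0.36,-0.86,0,0],[-0.3,-0.36,-0.86,0,0],[-0.3,-0.36,-0.86,0,0],[-0.3,-0.36,-0.86,0,0],[-0.3,-0.36,-0.86,0,0],[-0.3,-0.36,-0.86,0,0],[-0.3,-0.36,-0.86,0,0],[-0.3,-0.36,-0.86,0,0],[-0.3,-0.36,-0.86,0,0],[-0.3,-0.36,-0.86,0,0],[-0.3,-0.36,-0.86,0,0],[-0.3,-0.36,-0.86,0,0],[-0.3,-0.36,-0.86,0,0],[-0.3,-0.36,-0.86,0,0],[-0.3,-0.2,-0.6,0,0],[-0.3,0,0,0,0]]}'
python3 -m handwheel '{"deltas": [[-0.3,0,0,0,0],[-0.3,0,0,0,0],[-0.3,0,0,0,0]]}' >/dev/null
python3 err.py .658 -.2114 .2 90
python3 - <<'E'
from h import *
for n in('scene','top'):
    c=cam(n); p=c['R'].T@(np.array([.652,-.2114,.11])-np.array(c['origin'])); u,v=int(c['cx']+c['f']*p[0]/p[2]),int(c['cy']+c['f']*p[1]/p[2]); print(u,v)
    im=c['frame'][max(0,v-50):v+60,u-70:u+70,::-1]; cv2.imwrite(f'pics/over_{n}.png',cv2.convertScaleAbs(cv2.resize(im,None,fx=5,fy=5,interpolation=2),alpha=1.6))
E
```

```text
clock: 7.38
tcp_pos: [0.6522, -0.1821, 0.1997]
orientation: [-0.001, 0.002, 1.0, 0.0]
wrist_force: [-0.3, 1.1, -0.5]
finger_gap: 0.0424
grip_force: 30.6
t 7.75 tcp [ 0.6525 -0.1782  0.2013] units [-0.136 -0.83   0.031] roll 0.01 gap 0.04247107266197337 F [ 0.   0.7 -0. ] 30.56479822844267 tilt [-0.  0. -1.]
178 269
502 106
```

View pics/over_scene.png

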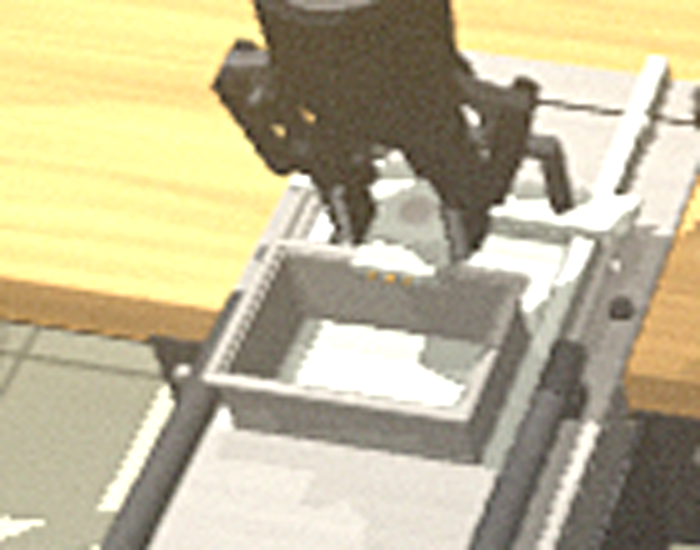

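The can is held level and square at crop (410,230), about 33 mm short in y; the chute below is empty. Correcting, then lowering.

```bash
python3 -m handwheel '{"deltas": [[-0.3,-0.14,-0.4,0,0],[-0.3,0,-0.43,0,0],[-0.3,0,0,0,0],[-0.3,0,0,0,0],[-0.3,0,0,0.5,0],[-0.3,0,0,0.5,0],[-0.3,0,0,0,0],[-0.3,0,0,0,0]]}'; python3 err.py .658 -.2114 .093 90
```

```text
clock: 8.85
tcp_pos: [0.6586, -0.2121, 0.1618]
orientation: [0.0, -0.001, 1.0, -0.0]
wrist_force: [-1.5, 0.1, -0.5]
finger_gap: 0.0426
grip_force: 30.6
t 8.85 tcp [ 0.6586 -0.2121  0.1618] units [0.015 0.018 1.721] roll 0.007 gap 0.04259474865582197 F [-1.5  0.1 -0.5] 30.582097694277763 tilt [ 0.001 -0.    -1.   ]
```

```bash
python3 -m handwheel '{"deltas": [[-0.3,0.02,0.02,0.3,0],[-0.3,0,0,0.3,0],[-0.3,0,0,0.3,0],[-0.3,0,0,0.25,0],[-0.3,0,0,0.25,0],[-0.3,0,0,0.2,0],[-0.3,0,0,0.1,0],[-0.3,0,0,0,0],[-0.3,0,0,0,0]]}'; python3 err.py .658 -.2114 .093 90
```

```text
clock: 9.98
tcp_pos: [0.6578, -0.2116, 0.0935]
orientation: [0.0, -0.0, 1.0, -0.0]
wrist_force: [0.1, 0.2, -0.4]
finger_gap: 0.0428
grip_force: 30.6
t 9.975 tcp [ 0.6578 -0.2116  0.0935] units [-0.006  0.004  0.013] roll 0.006 gap 0.04277555823410862 F [ 0.1  0.2 -0.4] 30.58441311120987 tilt [ 0.001 -0.    -1.   ]
```

```bash
python3 -m handwheel '{"deltas": [[0.1,0,0,0,0],[0.2,0,0,0,0],[0.3,0,0,0,0],[0.3,0,0,0,0],[0.3,0,0,0,0],[0.3,0,0,-0.3,0],[0.3,0,0,-0.6,0],[0.3,0,0,-0.8,0],[0.3,0,0,-0.8,0],[0.3,0,0,0,0],[0.3,0,0,0,0]]}'; python3 err.py .537 -.2114 .18 0
python3 - <<'E'
from h import *
c=cam('scene'); im=c['frame'][215:325,110:250,::-1]; cv2.imwrite('pics/rel.png',cv2.convertScaleAbs(cv2.resize(im,None,fx=5,fy=5,interpolation=2),alpha=1.6))
E
```

```text
clock: 11.35
tcp_pos: [0.6574, -0.2114, 0.193]
orientation: [0.0, -0.0, 1.0, 0.0]
wrist_force: [0.4, -1.0, -0.5]
finger_gap: 0.0553
grip_force: 0.0
t 11.35 tcp [ 0.6574 -0.2114  0.193 ] units [3.01e+00 3.00e-03 3.26e-01] roll 9.005 gap 0.055285283685895546 F [ 0.4 -1.  -0.5] 0.0 tilt [ 0.  0. -1.]
```

View pics/rel.png

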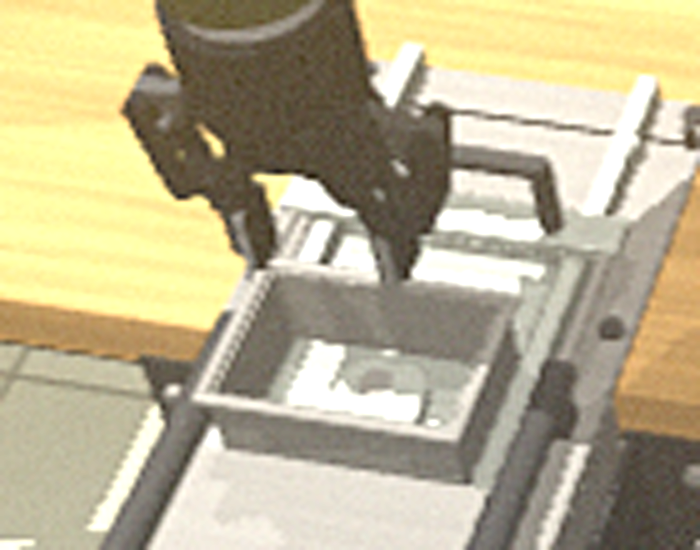

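The can lies flat on the shut gate, crop (380,380), with the fingers clear. Now to the handle.

```bash
python3 -m handwheel '{"deltas": [[0.3,0.5,0,0,0],[0.3,0.7,0,0,0],[0.3,0.7,0,0,0],[0.3,0.7,0,0,0],[0.3,0.41,0,0,0],[0.3,0,0,0,1],[0.3,0,0,0,1],[0.3,0,0,0,1],[0.3,0,0,0,1],[0.3,0,0,0,1],[0.3,0,0,0,1],[0.3,0,0,0,1],[0.3,0,0,0,1],[0.3,0,0,0,1],[0.3,0,0,0,0],[0.3,0,0,0,0],[0.3,0,0,0,0]]}'; python3 err.py .537 -.2114 .122 0
```

```text
clock: 13.52
tcp_pos: [0.537, -0.2115, 0.1928]
orientation: [-0.0, 0.706, 0.708, -0.0]
wrist_force: [-0.3, 0.4, -0.7]
finger_gap: 0.0557
grip_force: 0.0
t 13.525 tcp [ 0.537  -0.2115  0.1928] units [0.002 0.002 1.769] roll 0.014 gap 0.05568238743411464 F [-0.3  0.4 -0.7] 0.0 tilt [-0.  0. -1.]
```

```bash
python3 -m handwheel '{"deltas": [[0.3,0,0,0.4,0],[0.3,0,0,0.5,0],[0.3,0,0,0.5,0],[0.3,0,0,0.37,0],[0.3,0,0,0,0],[0.3,0,0,0,0],[-0.2,0,0,0,0],[-0.5,0,0,0,0],[-0.7,0,0,0,0],[-0.8,0,0,0,0],[-0.9,0,0,0,0],[-0.9,0,0,0,0],[-0.9,0,0,0,0]]}' 40; python3 err.py .464 -.2114 .122 0
```

```text
clock: 15.15
tcp_pos: [0.5378, -0.2118, 0.123]
orientation: [0.001, 0.707, 0.708, 0.0]
wrist_force: [3.7, 1.2, 5.0]
finger_gap: 0.0105
grip_force: 39.3
t 15.15 tcp [ 0.5378 -0.2118  0.123 ] units [ 0.012 -1.845  0.022] roll 0.006 gap 0.010458221401785373 F [3.7 1.2 5. ] 39.34759855270386 tilt [ 0.002 -0.001 -1.   ]
```

```bash
python3 -m handwheel '{"deltas": [[-0.9,0,-0.1,0,0],[-0.9,0,-0.2,0,0],[-0.9,0,-0.2,0,0],[-0.9,0,-0.2,0,0],[-0.9,0,-0.2,0,0],[-0.9,0,-0.2,0,0],[-0.9,0,-0.2,0,0],[-0.9,0,-0.2,0,0],[-0.9,0,-0.2,0,0],[-0.9,0,-0.15,0,0],[-0.9,0,0,0,0],[-0.9,0,0,0,0],[-0.9,0,0,0,0],[-0.9,0,0,0,0]]}'; python3 err.py .464 -.2114 .122 0
python3 - <<'E'
from h import *
c=cam('top');P=cloud(c);v,u=np.mgrid[:480,:640]
z=P[...,2]; m=(z>.022)&(z<.036)&(P[...,0]>.43)&(P[...,0]<.475)&(P[...,1]<-.12)&(P[...,1]>-.31)
for a in np.arange(-.31,-.12,.01):
    s=m&(P[...,1]>a)&(P[...,1]<a+.01)
    if s.sum()>3: print(round(a,2),P[s][:,0].min().round(4),P[s][:,0].max().round(4),s.sum())
a=c['frame'][50:250,410:550,::-1]; b=cam('scene')['frame'][200:340,110:260,::-1]
cv2.imwrite('pics/pull.png',cv2.convertScaleAbs(np.hstack([cv2.resize(a,(400,571)),cv2.resize(b,(400,571*1))]),alpha=1.6))
E
```

```text
clock: 16.9
tcp_pos: [0.4649, -0.2118, 0.123]
orientation: [0.001, 0.707, 0.708, 0.002]
wrist_force: [8.5, 2.3, 3.6]
finger_gap: 0.0105
grip_force: 39.2
t 16.9 tcp [ 0.4649 -0.2118  0.123 ] units [ 0.011 -0.022  0.025] roll 0.009 gap 0.010459497908058939 F [8.5 2.3 3.6] 39.24290120601654 tilt [ 0.004  0.    -1.   ]
-0.21 0.4519 0.4749 29
-0.2 0.4519 0.4749 31
-0.19 0.4517 0.4749 31
-0.18 0.4518 0.4749 32
-0.17 0.4518 0.4747 37
-0.16 0.4349 0.4747 69
-0.15 0.4387 0.4747 75
-0.14 0.4516 0.4749 68
-0.13 0.4515 0.4743 31
```

View pics/pull.png

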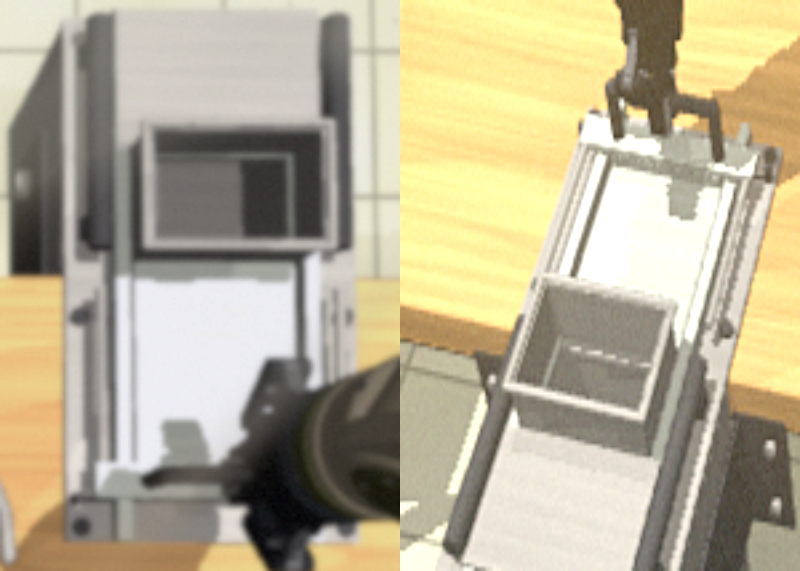

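The gate edge (x ≈ 0.452) is level with the scribed line (0.4517), and the port is open under the empty chute. I'll hold for a moment, check the can's depth through the port, then hand in.

```bash
python3 -m handwheel '{"deltas": [[-0.9,0,0,0,0],[-0.9,0,0,0,0],[-0.9,0,0,0,0],[-0.9,0,0,0,0]]}'; python3 - <<'E'
from h import *
for n in('top','scene'):
    P=cloud(cam(n)).reshape(-1,3)
    q=P[(P[:,0]>.61)&(P[:,0]<.78)&(abs(P[:,1]+.2114)<.1)&(P[:,2]>-.25)&(P[:,2]<.02)]
    print(n,len(q),np.histogram(q[:,2],np.arange(-.25,.03,.01)))
E
```

```text
clock: 17.5
tcp_pos: [0.4649, -0.2118, 0.123]
orientation: [0.002, 0.707, 0.708, 0.002]
wrist_force: [8.6, 2.6, 2.8]
finger_gap: 0.0108
grip_force: 39.2
top 3668 (array([  0,   0,   0, 306, 619,  67,  57,  60,  60,  54,  47,  64,  61,
        67,  20,  19,  17,  16,  23,  23,  69,  85,  83,  91, 110, 955,
       695,   0]), array([-2.50000000e-01, -2.40000000e-01, -2.30000000e-01, -2.20000000e-01,
       -2.10000000e-01, -2.00000000e-01, -1.90000000e-01, -1.80000000e-01,
       -1.70000000e-01, -1.60000000e-01, -1.50000000e-01, -1.40000000e-01,
       -1.30000000e-01, -1.20000000e-01, -1.10000000e-01, -1.00000000e-01,
       -9.00000000e-02, -8.00000000e-02, -7.00000000e-02, -6.00000000e-02,
       -5.00000000e-02, -4.00000000e-02, -3.00000000e-02, -2.00000000e-02,
       -1.00000000e-02,  2.22044605e-16,  1.00000000e-02,  2.00000000e-02,
        3.00000000e-02]))
scene 1980 (array([  0,   0,   0,  10,  41,  47,  42,  42,  32,  16,  18,  21,  21,
        21,  24,  21,  23,  25,  21,  29,  57, 153, 149, 140, 141, 664,
       222,   0]), array([-2.50000000e-01, -2.40000000e-01, -2.30000000e-01, -2.20000000e-01,
       -2.10000000e-01, -2.00000000e-01, -1.90000000e-01, -1.80000000e-01,
       -1.70000000e-01, -1.60000000e-01, -1.50000000e-01, -1.40000000e-01,
       -1.30000000e-01, -1.20000000e-01, -1.10000000e-01, -1.00000000e-01,
       -9.00000000e-02, -8.00000000e-02, -7.00000000e-02, -6.00000000e-02,
       -5.00000000e-02, -4.00000000e-02, -3.00000000e-02, -2.00000000e-02,
       -1.00000000e-02,  2.22044605e-16,  1.00000000e-02,  2.00000000e-02,
        3.00000000e-02]))
```

```bash
python3 - <<'E'
from h import *
c=cam('top'); P=cloud(c); q=(abs(P[...,0]-.652)<.032)&(abs(P[...,1]+.2114)<.05)
print(np.histogram(P[q][:,2],np.arange(-.25,.1,.02))[0])
f=(P[...,2]<-.17)&(P[...,2]>-.23)&(abs(P[...,0]-.69)<.09)&(abs(P[...,1]+.2114)<.11)
zz=P[f][:,2]; print(f.sum(),np.percentile(zz,[2,25,50,75,98]))
h=f&(P[...,2]>-.203); print('raised',h.sum(),P[h].min(0),P[h].max(0),np.median(P[h],0))
E
```

```text
[0 0 0 0 0 0 0 0 0 0 0 0 0 0 0 0 0]
1117 [-0.21323019 -0.21018406 -0.20842557 -0.2053553  -0.17538281]
raised 221 [ 0.65377105 -0.31174961 -0.20295331] [ 0.77953652 -0.11123346 -0.17016194] [ 0.71744453 -0.30857529 -0.1893704 ]
```

```bash
python3 -c "from workcell import hand_in; print(hand_in())"
```

```text
the job is handed in; nothing more can be done
None
```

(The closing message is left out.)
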